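# Line up a row of bottles against the tray's sliding gate with a straightedge

### The job

Pick up the straightedge by its grip and use its front face to push the four bottles in the tray back together into one straight row against the gate, then on with the gate until it is felt to stop at its end, and press the row there with about 12 N for half a second. The bottles are glass: push them only with the straightedge, keep them upright, keep the push on the gate under 22 N and on any one bottle under 15 N. Then draw the straightedge straight back a few centimetres clear of the row, set it down standing in front of it and let go, leaving the row in line and everything else undisturbed.

Things in the scene. Friction and masses are not known exactly. Their poses are not given: they have to be found in the camera images.
- straightedge: Loose bare-metal straightedge of L section, 0.3 kg, 240 mm long along its y, standing on its flange. Origin: middle of the underside of the flange (40 mm deep in x, 4 mm thick). Its upright front face, 240 mm long and 34 mm high, is the plane x = +20 mm and looks to its +x. A black upright grip, 24 mm (x) by 30 mm (y), rises at x = -2 mm, y = 0.
- grip (a point): Point on the axis of the straightedge's black grip where to take it: 76 mm above its underside, 18 mm below the grip's top, 2 mm behind the straightedge's origin; axes as the straightedge's. Take it from above across its 30 mm width (y), so high that the gripper's body (54 mm above) passes over the bottles.
- gate: Aluminium bar across the back of the tray, 266 mm along its y, 38 mm high. Origin: middle of the foot of its flat front face (plane x = 0, which looks to -x, to the tray's open front). It slides only along its +x, staying where left, at about 2.5 N (the bottles' own friction adds 1 to 3 N), to a hard stop 10 to 28 mm on. How far is not measured: feel the sharp rise of force there.
- bottle1: One of four like glass bottles with screw caps, 46 mm in diameter, 105 mm high, 0.11 to 0.22 kg, loose on the tray's board in an uneven row before the gate, about 56 mm apart. Which of the four stands where varies. Origin: centre of its underside. At the gate it lies 23.2 mm before the gate's face.
- bottle2: As bottle1. The tray is fixed; its white board, on which bottles and gate stand, is 6 mm thick, its open front edge 175 to 193 mm before the gate's starting face. The tray's side rails, 24 mm above the worktop, stand 280 mm apart, so the straightedge passes between them.
- bottle3: As bottle1. Board and metal faces are slippery (friction about 0.2). Once the gate is at its stop nothing yields: the push then grows by some 10 to 20 N per mm of hand travel, so go in steps of a fraction of a mm.
- bottle4: As bottle1.
- dish: Bystander: lidded culture dish, 90 mm across, 15 mm high, lying on the worktop. Origin: centre of its underside. Leave alone.
- timer: Bystander: small desk timer, 46 x 66 mm, 58 mm high. Origin: centre of its underside. Leave alone.
- beaker: Bystander: glass beaker, 72 mm across, 92 mm high. Origin: centre of its underside. Leave alone.
- marker: Bystander: marker pen, 135 mm long, 17 mm thick, lying on the worktop. Origin: centre of its underside. Leave alone.
There are look-alikes about, which are no part of the job. What is shaped like the bottle4 but yellow is not meant. What is shaped like the bottle3 but purple is not meant.

How it is judged (in metres and radians):
On the way, in this order (a step that is already met when the one before it is completed fails the run):
1. the straightedge is lifted by its grip (contact force between the fingers and straightedge above 3 N and height (world z) of straightedge above 0.015 m), for 0.2 s.
2. held in the gripper, the straightedge presses the row, all four bottles in line on the gate, with at least 8 N on the gate (possible only at its end stop) (contact force between the fingers and straightedge above 3 N and x of each of bottle1, bottle2, bottle3, bottle4 in the frame of gate above -0.0262 m and y of bottle1 in the frame of gate between -0.12 and 0.12 m and angle between each of bottle1, bottle2, bottle3, bottle4's own z axis and vertical below 0.08 rad and y of bottle2 in the frame of gate between -0.12 and 0.12 m and y of bottle3 in the frame of gate between -0.12 and 0.12 m and y of bottle4 in the frame of gate between -0.12 and 0.12 m and contact force between anything else and gate above 8 N), for 0.3 s.
At the end, for the whole second after the job is handed in: All four bottles upright (0.08 rad), at rest, each within 3 mm of the gate face; the straightedge let go, at rest, upright (0.06 rad), its origin 85 to 300 mm before the gate face (some 20 mm or more clear of the bottles) and within 120 mm of the gate's middle sideways (x of each of bottle1, bottle2, bottle3, bottle4 in the frame of gate above -0.0262 m and y of bottle1 in the frame of gate between -0.12 and 0.12 m and angle between each of bottle1, bottle2, bottle3, bottle4's own z axis and vertical below 0.08 rad and y of bottle2 in the frame of gate between -0.12 and 0.12 m and y of bottle3 in the frame of gate between -0.12 and 0.12 m and y of bottle4 in the frame of gate between -0.12 and 0.12 m and linear speed of each of bottle1, bottle2, bottle3, bottle4, straightedge below 0.01 m/s and x of straightedge in the frame of gate between -0.3 and -0.085 m and y of straightedge in the frame of gate between -0.12 and 0.12 m and angle between straightedge's own z axis and vertical below 0.06 rad and height (world z) of straightedge below 0.01 m); the robot touches nothing.
It fails at once if more than 22 N on the gate (contact force between anything else and gate above 22 N).
It fails at once if more than 15 N between the straightedge and one bottle (contact force between straightedge and bottle1 above 15 N or contact force between straightedge and bottle2 above 15 N or contact force between straightedge and bottle3 above 15 N or contact force between straightedge and bottle4 above 15 N).
It fails at once if a bottle or the gate touched by the gripper or arm (contact force between any of the fingers, the arm and bottle1 above 0.5 N or contact force between any of the fingers, the arm and bottle2 above 0.5 N or contact force between any of the fingers, the arm and bottle3 above 0.5 N or contact force between any of the fingers, the arm and bottle4 above 0.5 N or contact force between any of the fingers, the arm and gate above 0.5 N).
It fails at once if a bottle tipped by more than 0.25 rad (angle between any of bottle1, bottle2, bottle3, bottle4's own z axis and vertical above 0.25 rad).
It fails at once if a bystander (dish, timer, beaker or marker) moved by more than 15 mm (distance of any of dish, timer, beaker, marker from where it was at the start of the episode above 0.015 m).
It also fails if it takes over 72 s, if anything falls off the work surface, if the arm or the gripper's body presses on something with over 40 N, if the wrist force passes 120 N, or if a joint passes its speed limit or range.

### The arm

A 6-joint arm with a two-finger parallel gripper is mounted at the origin on the work surface; the furniture and walls round the work are solid. World frame = base frame: x ahead of the robot, y to its left, z up, the work surface at z = 0. Lengths are in mm, angles in rad, forces in N, time in s.
With the tool pointing down it reaches from about 275 to 875 mm from the base axis. Payload 12.5 kg.
Tool frame: the origin (TCP) lies at the centre of the arm's flange, where the gripper is bolted on; the fingertips stand 173 mm ahead of it and the grasp point (between the pads) lies 155 mm ahead of it; z points along the fingers, y is the line along which they close (so a half turn about z gives the same grasp; the last joint's range is limited). The gripper opens to 85 mm and grips with 20 to 120 N. Pads are 22 mm wide; open, the fingers measure 114 mm over their backs; the gripper's body (76 mm by 85 mm) begins 54 mm behind the grasp point. The pads swing forward as they close: fully open they stand 13 mm farther back than shut.
Start: joints at [-1.299, 0.351, 1.652, -0, 1.139, -0.085], TCP at [192.121, -515.34, 404.69] pointing down, gripper open.
Joint ranges: [-2.75, 2.75], [-0.79, 2.1], [0.01, 2.65], [-1.57, 4.71], [0.07, 3.14], [-2.87, 2.87]. Speed limits (rad/s): [2.22, 2.22, 2.79, 3.14, 3.14, 3.14].

### API

Orientations are given as a rotation vector (axis times angle).
In Python, from rig import robot gives the robot as it stands. The module is installed in compiled form; this text tells all that it offers.
- The arm moves only by the tool play_rows, never from a script. Its argument "deltas" is a list of rows, each an object of numbers: "ax", "ay", "az": the turn, a rotation vector about the tool's x, y, z in degrees; "tx", "ty", "tz": the shift along the tool's x, y, z in cm; "claw": the finger opening in cm, from 0 to 8.54. In form: [{"ax": .., "ay": .., "az": .., "tx": .., "ty": .., "tz": .., "claw": ..}, ...]. A call has 1 to 5 rows; each row is the pose to reach, as a shift and turn from the pose commanded when the call began, along the tool's axes at that moment; what a row does not reach only later rows make up. A row lasts 1/12 s, in which the tool goes at most 41.7 mm and 7.16 degrees, less where a joint would pass 70% of its speed; a pose out of reach is approached as far as the arm can. A call with a gripper value outside its range is refused whole. The fingers move at their own pace and stop on an object; "force" is the grip in N (left out, the last holds). Time passes only in rows, so rows that repeat a pose let the fingers close. It gives the time, the measured TCP pose, the force, the opening and the grip force at its end, in the units of the state.
- robot.get_obs(): the state, without advancing time (a new reading comes with each control period).
- robot.read_camera(name): name is "scene" or "top" or "wrist"; returns a dict with "image" (420x560x3 uint8, blue, green, red), "fx", "fy", "cx", "cy" (pixels), "view" (4x4, takes a point from world to camera coordinates); the wrist camera has in their place "T_tool_cam" (4x4, takes a point from camera to tool coordinates, whose origin is the TCP and whose axes are the flange's). Camera axes: x right, y up, looking along -z (the intrinsics and any distortion apply to the point x, -y, -z); pixel columns grow to the right and rows downward; lengths in mm; the calibration is good to about 2 mm. A picture is of the moment at which its call begins: read the wrist's pose just before it. There is no depth.
- robot.job_done(): hands the job in; it is judged then, once.
The state is a dict: "time": time; "qpos": joint angles; "qd": joint speeds; "joint_efforts": joint torques, N m; "tcp_pos": TCP position; "eef_rot": TCP orientation; "ft_force": force on the tool from outside, world axes, zero at the start; "wrist_torque": the same for the moment, N m; "opening": finger opening in mm; "finger_force": force on a finger pad.
Only numpy, scipy, OpenCV 4.12 (cv2) and the standard library are available. Lean on these libraries where they do the work, as an engineer would, in place of code of your own. Each camera call takes 0.05 s, during which the arm holds its last target. There are 200 camera calls.

## Working session

There is one attempt and no reset: what is moved stays moved. The work goes in short steps, Python scripts to look and compute and a tool call to move; the robot and the scene stay as the last step left them, time stands still between calls to the robot, and variables do not carry over. Pictures are saved under pics/ and viewed, at most 10 in all, crops included, and the job is handed in when it is done.

Besides the shell and the picture viewer there is one more tool, called after "Call:" as a command line: name --argument value ..., lists and objects as JSON in quotes. play_rows: Moves the arm, as the interface text tells. Its arguments: {"type":"object","properties":{"deltas":{"type":"array","items":{"type":"object","properties":{"ax":{"type":"number"},"ay":{"type":"number"},"az":{"type":"number"},"tx":{"type":"number"},"ty":{"type":"number"},"tz":{"type":"number"},"claw":{"type":"number"}}}},"force":{"type":"number"}},"required":["deltas"]}

```bash
mkdir -p pics
cat > h.py <<'E'
import numpy as np, cv2
from rig import robot
from scipy.spatial.transform import Rotation as R
def ray(c,u,v):
    V=np.array(c["view"]); d=np.array([(u-c["cx"])/c["fx"],-(v-c["cy"])/c["fy"],-1.])
    Rm=V[:3,:3]; o=-Rm.T@V[:3,3]; return o,Rm.T@d
def at(c,u,v,z):
    o,d=ray(c,u,v); return o+d*(z-o[2])/d[2]
def proj(c,p):
    q=np.array(c["view"])@np.append(p,1); return c["cx"]+c["fx"]*q[0]/-q[2], c["cy"]-c["fy"]*q[1]/-q[2]
E
python3 - <<'E'
from h import *
o=robot.get_obs()
print({k:np.round(v,3) for k,v in o.items()})
for n in("top","scene"):
    c=robot.read_camera(n); cv2.imwrite(f"pics/{n}0.png",c["image"])
    print(n,[k for k in c],c["fx"],c["cx"],c["cy"],np.round(c["view"],3).tolist())
    import pickle; pickle.dump(c,open(n+".pkl","wb"))
E
```

```text
{'time': np.float64(0.0), 'qpos': array([-1.299,  0.351,  1.652,  0.   ,  1.139, -0.085]), 'qd': array([ 0.001, -0.001, -0.001, -0.001, -0.001,  0.   ]), 'joint_efforts': array([ 0.000e+00, -5.061e+01, -2.914e+01, -0.000e+00,  5.000e-03,
       -0.000e+00]), 'tcp_pos': array([ 192.088, -515.225,  404.155]), 'eef_rot': array([-3.091, -0.557,  0.   ]), 'ft_force': array([ 1.202, -0.326, -0.742]), 'wrist_torque': array([0.034, 0.032, 0.   ]), 'finger_force': np.float64(0.0), 'opening': np.float64(85.262)}
top ['image', 'fx', 'fy', 'cx', 'cy', 'view'] 416.75883734992954 276.7825946144886 208.4938533628874 [[-0.005, -1.0, -0.005, -56.342], [0.987, -0.006, 0.158, -524.498], [-0.158, -0.004, 0.987, -1091.148], [0.0, 0.0, 0.0, 1.0]]
scene ['image', 'fx', 'fy', 'cx', 'cy', 'view'] 493.7191127012209 289.3300011828512 207.49226322253767 [[-0.494, -0.869, 0.015, 196.996], [0.382, -0.202, 0.902, -305.85], [-0.781, 0.452, 0.432, -750.891], [0.0, 0.0, 0.0, 1.0]]
```

View pics/top0.png

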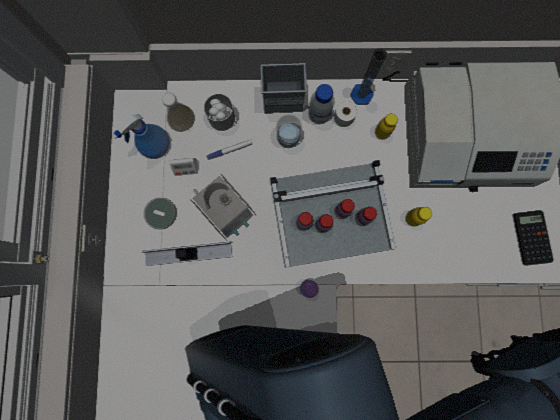

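View pics/scene0.png

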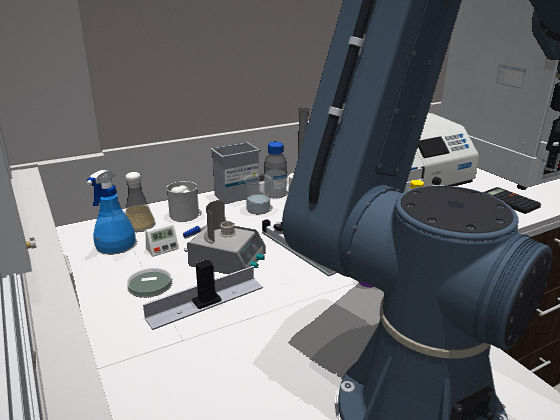

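The top view shows the straightedge at left, x145–232, with its grip at about (187,253). The tray is at x272–395, with the gate bar near (328,187). Four red-capped bottles stand in the tray at (305,220), (325,223), (346,208) and (368,214), and they are the ones meant. The yellow ones at (387,126) and (420,215) and the purple one at (310,288) stand outside it. I'll enlarge to confirm and measure.

Run:
```python
import pickle,cv2
c=pickle.load(open("top.pkl","rb"))["image"]
cv2.imwrite("pics/c1.png",cv2.resize(c[155:275,265:400],None,fx=5.9,fy=5,interpolation=cv2.INTER_CUBIC)) if 0 else cv2.imwrite("pics/c1.png",cv2.resize(c[155:270,265:400],None,fx=5,fy=5,interpolation=cv2.INTER_CUBIC))
cv2.imwrite("pics/c2.png",cv2.resize(c[230:275,140:240],None,fx=8,fy=8,interpolation=cv2.INTER_CUBIC))
```

```text
(no output)
```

View pics/c1.png

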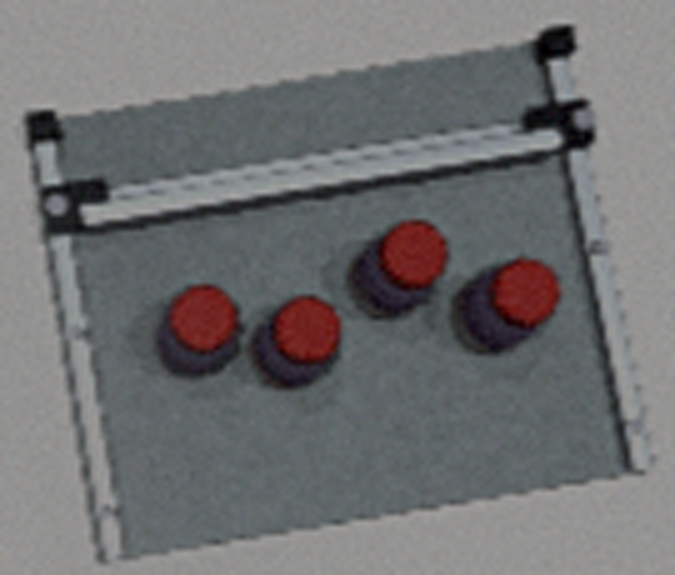

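View pics/c2.png

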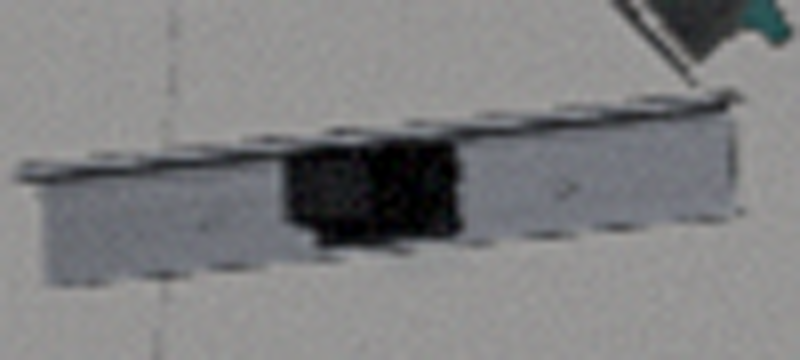

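Run:
```python
from h import *
import pickle
c=pickle.load(open("top.pkl","rb")); im=c["image"]
A=lambda x,y,z:at(c,265+x/5-.4,155+y/5-.4,z)
B=lambda x,y,z:at(c,140+x/8-.44,230+y/8-.44,z)
V=np.array(c["view"]);print("cam",-V[:3,:3].T@V[:3,3])
def pr(n,*ps):
    print(n,*[np.round(p[:2],1) for p in ps]); 
    if len(ps)==2:
        d=ps[0]-ps[1]; print("   len",np.linalg.norm(d).round(1),"yaw deg",np.degrees(np.arctan2(-d[0],d[1])).round(2))
pr("rails front z24 L,R",A(110,557,24),A(642,468,24))
pr("board front z6",A(120,557,6),A(628,473,6))
pr("gate bottom dark edge z6",A(78,230,6),A(562,158,6))
pr("gate light front edge z44",A(85,220,44),A(560,148,44))
pr("gate light back edge z44",A(105,193,44),A(530,132,44))
pr("L rail inner top",A(70,235,24),A(120,555,24)); pr("R rail",A(570,160,24),A(630,468,24))
hsv=cv2.cvtColor(im,cv2.COLOR_BGR2HSV)
m=((hsv[...,0]<8)|(hsv[...,0]>172))&(hsv[...,1]>150)&(hsv[...,2]>60)
n,l,s,ce=cv2.connectedComponentsWithStats(m.astype(np.uint8))
for i in range(1,n):
    if s[i,4]>60: print("cap",ce[i],s[i,4],np.round(at(c,*ce[i],111)[:2],1))
pr("se top edge z38",B(22,172,38),B(738,97,38))
pr("se flange rear z4",B(48,285,4),B(740,215,4))
print("grip top",[np.round(B(x,y,94)[:2],1) for x,y in((290,150),(460,145),(460,235),(290,220))])
```

```text
cam [ 345.39315538  -64.15635155 1159.94147703]
rails front z24 L,R [369.6 -84.9] [ 415.9 -374.1]
   len 293.0 yaw deg 9.11
board front z6 [369.9 -90.7] [ 414.3 -371.2]
   len 284.0 yaw deg 9.0
gate bottom dark edge z6 [552.3 -68.8] [ 591.9 -342.5]
   len 276.5 yaw deg 8.24
gate light front edge z44 [551.  -72.5] [ 589.4 -332.5]
   len 262.8 yaw deg 8.41
gate light back edge z44 [565.9 -83.5] [ 598.5 -316.5]
   len 235.2 yaw deg 7.96
L rail inner top [546.3 -64.3] [370.6 -90.3]
   len 177.6 yaw deg -81.59
R rail [ 586.9 -342.6] [ 416.  -367.6]
   len 172.8 yaw deg -81.65
cap [347.41935484 205.2983871 ] 124 [ 520.2 -239.7]
cap [369.74603175 212.86507937] 126 [ 500.4 -295.8]
cap [305.11023622 218.2992126 ] 127 [ 487.4 -131.3]
cap [325.90625 220.5    ] 128 [ 481.5 -184. ]
se top edge z38 [411.1 302.7] [434.9  62.4]
   len 241.5 yaw deg 5.67
se flange rear z4 [374.3 303. ] [396.9  65. ]
   len 239.1 yaw deg 5.44
grip top [array([414.3, 199. ]), array([415.6, 144.7]), array([387.1, 144. ]), array([392.1, 198.2])]
```

The crops confirm four red-capped bottles inside the tray, with the gate's front foot running from (78,230) to (562,158). The straightedge's upright runs along (22,172)–(738,97). Moving above the grip now.

Call:
play_rows --deltas '[{"tx": 2.4,"ty": -3.2,"claw": 8.5},{"tx": 4.9,"ty": -6.5},{"tx": 7.4,"ty": -9.8},{"tx": 9.9,"ty": -13.1},{"tx": 12.3,"ty": -16.3}]'

```text
invalid input at $.deltas[0]: expected keys ax, ay, az, tx, ty, tz, claw
```

Call:
play_rows --deltas '[{"tx": 2.4,"ty": -3.2},{"tx": 4.9,"ty": -6.5},{"tx": 7.4,"ty": -9.8},{"tx": 9.9,"ty": -13.1},{"tx": 12.3,"ty": -16.3}]'

```text
invalid input at $.deltas[0]: expected keys ax, ay, az, tx, ty, tz, claw
```

Call:
play_rows --deltas '[{"tx": 2.4,"ty": -3.2},{"tx": 4.9,"ty": -6.5},{"tx": 7.4,"ty": -9.8},{"tx": 9.9,"ty": -13.1},{"tx": 12.3,"ty": -16.3}]'

```text
invalid input at $.deltas[0]: expected keys ax, ay, az, tx, ty, tz, claw
```

Call:
play_rows --deltas '[{"tx": 2.4,"ty": -3.1,"az": 5},{"tx": 4.8,"ty": -6.2,"az": 10},{"tx": 7.2,"ty": -9.3,"az": 14.9},{"tx": 7.2,"ty": -9.3,"az": 14.9},{"tx": 7.2,"ty": -9.3,"az": 14.9}]'

```text
invalid input at $.deltas[0]: expected keys ax, ay, az, tx, ty, tz, claw
```

All keys are needed in every row.

Call:
play_rows --deltas '[{"ax": 0,"ay": 0,"az": 0,"tx": 2.4,"ty": -3.2,"tz": 0,"claw": 8.5},{"ax": 0,"ay": 0,"az": 0,"tx": 4.9,"ty": -6.5,"tz": 0,"claw": 8.5},{"ax": 0,"ay": 0,"az": 0,"tx": 7.4,"ty": -9.8,"tz": 0,"claw": 8.5},{"ax": 0,"ay": 0,"az": 0,"tx": 9.9,"ty": -13.1,"tz": 0,"claw": 8.5},{"ax": 0,"ay": 0,"az": 0,"tx": 12.3,"ty": -16.3,"tz": 0,"claw": 8.5}]'

```text
time: 0.52
tcp_pos: [250.4, -317.6, 404.4]
eef_rot: [-3.091, -0.557, 0.0]
ft_force: [0.8, -0.8, 0.9]
opening: 85.0
finger_force: 0.0
```

Call:
play_rows --deltas '[{"ax": 0,"ay": 0,"az": 0,"tx": 2.4,"ty": -3.2,"tz": 0,"claw": 8.5},{"ax": 0,"ay": 0,"az": 0,"tx": 4.9,"ty": -6.5,"tz": 0,"claw": 8.5},{"ax": 0,"ay": 0,"az": 0,"tx": 7.4,"ty": -9.8,"tz": 0,"claw": 8.5},{"ax": 0,"ay": 0,"az": 0,"tx": 9.9,"ty": -13.1,"tz": 0,"claw": 8.5},{"ax": 0,"ay": 0,"az": 0,"tx": 12.3,"ty": -16.3,"tz": 0,"claw": 8.5}]'

```text
time: 0.93
tcp_pos: [308.5, -122.0, 404.7]
eef_rot: [3.092, 0.557, 0.001]
ft_force: [1.4, -0.9, 0.3]
opening: 84.9
finger_force: 0.0
```

Call:
play_rows --deltas '[{"ax": 0,"ay": 0,"az": 0,"tx": 2.4,"ty": -3.2,"tz": 0,"claw": 8.5},{"ax": 0,"ay": 0,"az": 0,"tx": 4.9,"ty": -6.5,"tz": 0,"claw": 8.5},{"ax": 0,"ay": 0,"az": 0,"tx": 7.4,"ty": -9.8,"tz": 0,"claw": 8.5},{"ax": 0,"ay": 0,"az": 0,"tx": 9.9,"ty": -13.1,"tz": 0,"claw": 8.5},{"ax": 0,"ay": 0,"az": 0,"tx": 12.3,"ty": -16.3,"tz": 0,"claw": 8.5}]'

```text
time: 1.35
tcp_pos: [366.9, 74.1, 404.8]
eef_rot: [3.092, 0.558, 0.001]
ft_force: [1.6, -1.3, -0.7]
opening: 85.0
finger_force: 0.0
```

Call:
play_rows --deltas '[{"ax": 0,"ay": 0,"az": 5,"tx": 2.4,"ty": -3.1,"tz": 0,"claw": 8.5},{"ax": 0,"ay": 0,"az": 10,"tx": 4.8,"ty": -6.2,"tz": 0,"claw": 8.5},{"ax": 0,"ay": 0,"az": 14.9,"tx": 7.2,"ty": -9.3,"tz": 0,"claw": 8.5},{"ax": 0,"ay": 0,"az": 14.9,"tx": 7.2,"ty": -9.3,"tz": 0,"claw": 8.5},{"ax": 0,"ay": 0,"az": 14.9,"tx": 7.2,"ty": -9.3,"tz": 0,"claw": 8.5}]'

```text
time: 1.77
tcp_pos: [402.0, 185.4, 404.2]
eef_rot: [3.137, 0.157, -0.002]
ft_force: [-0.7, -0.2, -0.9]
opening: 84.8
finger_force: 0.0
```

Run:
```python
from h import *
import pickle
o=robot.get_obs(); c=robot.read_camera("wrist"); pickle.dump((o,c),open("wrist.pkl","wb"))
cv2.imwrite("pics/w1.png",c["image"]); print(np.round(c["T_tool_cam"],3).tolist(),c["fx"],c["cx"],c["cy"],o["tcp_pos"],o["eef_rot"])
s=robot.read_camera("top");pickle.dump(s,open("top2.pkl","wb"))
```

```text
[[0.0, 0.949, 0.315, 80.422], [1.0, 0.0, -0.001, 1.351], [-0.001, 0.315, -0.949, 30.765], [0.0, 0.0, 0.0, 1.0]] 296.7804016507227 275.38253495238456 212.2222804701675 [402.02753485 185.37159732 404.15622087] [ 3.13731045e+00  1.57143569e-01 -1.74009775e-03]
```

View pics/w1.png

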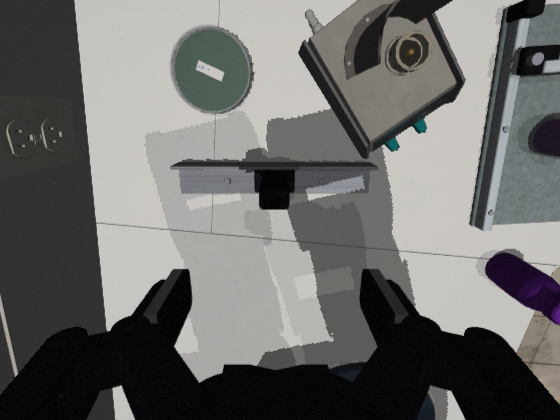

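The wrist view shows the straightedge's top edge from (172,163) to (378,163). The grip's top is at about x258–291 with its rear edge at row 209, and the dish and a stirrer stand beyond.

Run:
```python
from h import *
import pickle
o,c=pickle.load(open("wrist.pkl","rb")); T=np.array(c["T_tool_cam"]); Rt=R.from_rotvec(o["eef_rot"]).as_matrix()
def W(u,v,z):
    d=Rt@T[:3,:3]@np.array([(u-c["cx"])/c["fx"],-(v-c["cy"])/c["fy"],-1]); p=o["tcp_pos"]+Rt@T[:3,3]
    return (p+d*(z-p[2])/d[2])[:2].round(1)
a,b=W(172,163.5,38),W(378,163,38); print("top edge",a,b,(a+b)/2,np.linalg.norm(a-b),np.degrees(np.arctan2(-(a-b)[0],(a-b)[1])))
a,b=W(180,193,4),W(371,193,4); print("flange rear",a,b,(a+b)/2,np.linalg.norm(a-b))
print("grip rear top",W(260,209,94),W(289,209,94), "sides",W(255,190,94),W(294,190,94))
g=cv2.cvtColor(c["image"],cv2.COLOR_BGR2GRAY)
cv2.imwrite("pics/w1c.png",cv2.resize(g[150:220,165:385],None,fx=3.6,fy=3.6,interpolation=cv2.INTER_CUBIC))
```

```text
top edge [417.2 302.2] [441.   70.9] [429.1  186.55] 232.52124634106016 5.874869357468353
flange rear [373.6 303.5] [398.   59.5] [385.8 181.5] 245.21696515534973
grip rear top [391.5 197.7] [394.4 169.2] sides [410.3 204.1] [414.  166.6]
```

View pics/w1c.png

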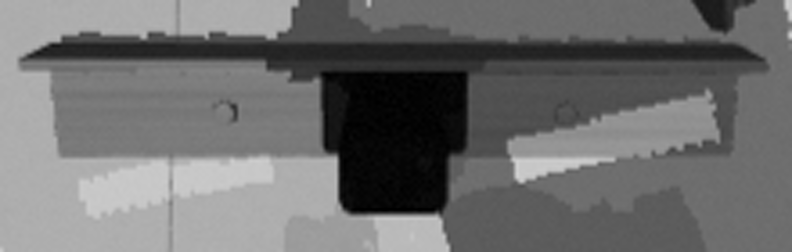

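Call:
play_rows --deltas '[{"ax": 0,"ay": 0,"az": 0,"tx": 0.1,"ty": 0.15,"tz": 3.6,"claw": 8.5},{"ax": 0,"ay": 0,"az": 0,"tx": 0.1,"ty": 0.15,"tz": 7.2,"claw": 8.5},{"ax": 0,"ay": 0,"az": 0,"tx": 0.1,"ty": 0.15,"tz": 10.8,"claw": 8.5},{"ax": 0,"ay": 0,"az": 0,"tx": 0.1,"ty": 0.15,"tz": 14.4,"claw": 8.5},{"ax": 0,"ay": 0,"az": 0,"tx": 0.1,"ty": 0.15,"tz": 17.3,"claw": 8.5}]'

```text
time: 2.28
tcp_pos: [402.6, 181.1, 229.9]
eef_rot: [3.138, 0.15, -0.001]
ft_force: [1.3, 0.8, -0.2]
opening: 85.0
finger_force: 0.0
```

Call:
play_rows --force 100 --deltas '[{"ax": 0,"ay": 0,"az": 0,"tx": 0,"ty": 0,"tz": 0,"claw": 5},{"ax": 0,"ay": 0,"az": 0,"tx": 0,"ty": 0,"tz": 0,"claw": 4},{"ax": 0,"ay": 0,"az": 0,"tx": 0,"ty": 0,"tz": 0,"claw": 3.3},{"ax": 0,"ay": 0,"az": 0,"tx": 0,"ty": 0,"tz": 0,"claw": 2},{"ax": 0,"ay": 0,"az": 0,"tx": 0,"ty": 0,"tz": 0,"claw": 2}]'

```text
time: 2.7
tcp_pos: [403.9, 182.7, 233.8]
eef_rot: [-3.137, -0.152, -0.006]
ft_force: [-2.3, -0.6, 10.3]
opening: 29.0
finger_force: 98.1
```

Call:
play_rows --deltas '[{"ax": 0,"ay": 0,"az": 0,"tx": 0,"ty": 0,"tz": 0,"claw": 2},{"ax": 0,"ay": 0,"az": 0,"tx": 0,"ty": 0,"tz": 0,"claw": 2},{"ax": 0,"ay": 0,"az": 0,"tx": 0,"ty": 0,"tz": 0,"claw": 2},{"ax": 0,"ay": 0,"az": 0,"tx": 0,"ty": 0,"tz": 0,"claw": 2},{"ax": 0,"ay": 0,"az": 0,"tx": 0,"ty": 0,"tz": 0,"claw": 2}]'

```text
time: 3.12
tcp_pos: [403.9, 182.8, 233.9]
eef_rot: [-3.137, -0.152, -0.006]
ft_force: [-1.1, -2.3, 13.6]
opening: 28.8
finger_force: 100.2
```

Call:
play_rows --deltas '[{"ax": 0,"ay": 0,"az": 0,"tx": 0,"ty": 0,"tz": -1,"claw": 2},{"ax": 0,"ay": 0,"az": 0,"tx": 0,"ty": 0,"tz": -3,"claw": 2},{"ax": 0,"ay": 0,"az": 0,"tx": 0,"ty": 0,"tz": -5,"claw": 2},{"ax": 0,"ay": 0,"az": 0,"tx": 0,"ty": 0,"tz": -7,"claw": 2},{"ax": 0,"ay": 0,"az": 0,"tx": 0,"ty": 0,"tz": -9,"claw": 2}]'

```text
time: 3.53
tcp_pos: [402.8, 182.5, 323.8]
eef_rot: [-3.138, -0.152, -0.001]
ft_force: [0.8, -0.1, -2.7]
opening: 28.7
finger_force: 98.8
```

Call:
play_rows --deltas '[{"ax": 0,"ay": 0,"az": 0,"tx": 0,"ty": 0,"tz": -2,"claw": 2},{"ax": 0,"ay": 0,"az": 0,"tx": 0,"ty": 0,"tz": -4,"claw": 2},{"ax": 0,"ay": 0,"az": 0,"tx": 0,"ty": 0,"tz": -6,"claw": 2},{"ax": 0,"ay": 0,"az": 0,"tx": 0,"ty": 0,"tz": -8,"claw": 2},{"ax": 0,"ay": 0,"az": 0,"tx": 0,"ty": 0,"tz": -8,"claw": 2}]'

```text
time: 3.95
tcp_pos: [403.3, 182.7, 406.0]
eef_rot: [-3.136, -0.152, -0.01]
ft_force: [0.4, -0.6, -2.5]
opening: 28.7
finger_force: 99.1
```

Call:
play_rows --deltas '[{"ax": 0,"ay": 0,"az": 0,"tx": 0,"ty": 3,"tz": 0,"claw": 2},{"ax": 0,"ay": 0,"az": 0,"tx": 0,"ty": 7,"tz": 0,"claw": 2},{"ax": 0,"ay": 0,"az": 0,"tx": 0.2,"ty": 11,"tz": 0,"claw": 2},{"ax": 0,"ay": 0,"az": 0,"tx": 0.3,"ty": 15,"tz": 0,"claw": 2},{"ax": 0,"ay": 0,"az": 0,"tx": 0.5,"ty": 19,"tz": 0,"claw": 2}]'

```text
time: 4.37
tcp_pos: [425.7, -7.7, 401.6]
eef_rot: [-3.138, -0.153, 0.0]
ft_force: [0.9, 1.1, -2.7]
opening: 28.8
finger_force: 99.8
```

Call:
play_rows --deltas '[{"ax": 0,"ay": 0,"az": 0,"tx": 0.1,"ty": 4,"tz": 0,"claw": 2},{"ax": 0,"ay": 0,"az": 0,"tx": 0.2,"ty": 8,"tz": 0,"claw": 2},{"ax": 0,"ay": 0,"az": 0,"tx": 0.3,"ty": 12,"tz": 0,"claw": 2},{"ax": 0,"ay": 0,"az": 0,"tx": 0.4,"ty": 16,"tz": 0,"claw": 2},{"ax": 0,"ay": 0,"az": 0,"tx": 0.5,"ty": 19,"tz": 0,"claw": 2}]'

```text
time: 4.78
tcp_pos: [449.3, -197.3, 401.4]
eef_rot: [3.138, 0.15, -0.0]
ft_force: [0.2, 0.8, -2.9]
opening: 28.9
finger_force: 99.9
```

Call:
play_rows --deltas '[{"ax": 0,"ay": 0,"az": -1,"tx": 0,"ty": 1.5,"tz": 0,"claw": 2},{"ax": 0,"ay": 0,"az": -2,"tx": 0,"ty": 2.7,"tz": 0,"claw": 2},{"ax": 0,"ay": 0,"az": -2.8,"tx": 0,"ty": 2.7,"tz": 0,"claw": 2},{"ax": 0,"ay": 0,"az": -2.8,"tx": 0,"ty": 2.7,"tz": 0,"claw": 2},{"ax": 0,"ay": 0,"az": -2.8,"tx": 0,"ty": 2.7,"tz": 0,"claw": 2}]'

```text
time: 5.2
tcp_pos: [452.2, -220.8, 401.5]
eef_rot: [-3.133, -0.228, 0.001]
ft_force: [0.4, 0.9, -2.7]
opening: 28.6
finger_force: 100.0
```

Run:
```python
from h import *
import pickle
o=robot.get_obs(); c=robot.read_camera("wrist"); pickle.dump((o,c),open("wrist2.pkl","wb"))
cv2.imwrite("pics/w2.png",cv2.resize(c["image"],(800,600),interpolation=cv2.INTER_CUBIC)); print(o["tcp_pos"],o["eef_rot"],o["ft_force"],o["wrist_torque"])
```

```text
[ 452.1962635  -220.79919016  401.4683041 ] [-3.13268954e+00 -2.28246679e-01  7.63442155e-04] [ 0.4266477   0.91267917 -2.67288336] [ 0.05338836  0.0103261  -0.00198261]
```

View pics/w2.png

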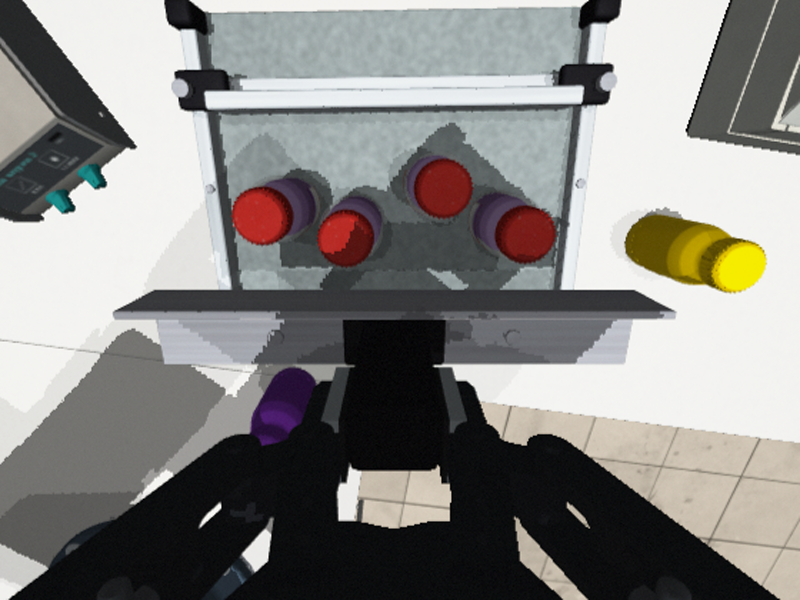

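The wrist view shows the held straightedge with its top edge level at (113,316)–(675,315). The four red caps stand in front of the gate, whose edge slopes slightly from (207,109) to (583,103). I'll fit both edges precisely.

Run:
```python
from h import *
import pickle
o,c=pickle.load(open("wrist2.pkl","rb")); T=np.array(c["T_tool_cam"]); Rt=R.from_rotvec(o["eef_rot"]).as_matrix()
g=cv2.cvtColor(c["image"],cv2.COLOR_BGR2GRAY).astype(float)
def W(u,v,z,tool=False):
    d=Rt@T[:3,:3]@np.array([(u-c["cx"])/c["fx"],-(v-c["cy"])/c["fy"],-1]); p=o["tcp_pos"]+Rt@T[:3,3]
    return (p+d*(z-p[2])/d[2])[:2]
def edge(u0,u1,v0,v1,sgn):
    P=[]
    for u in range(u0,u1,4):
        dv=sgn*np.diff(g[v0:v1,u]); k=np.argmax(dv)
        if 0<k<len(dv)-1:
            a,b,e=dv[k-1:k+2]; k=k+.5*(a-e)/(a-2*b+e+1e-9)
        P.append((u,v0+k+.5))
    P=np.array(P); 
    for _ in range(3):
        f=np.polyfit(P[:,0],P[:,1],1); r=abs(np.polyval(f,P[:,0])-P[:,1]); P=P[r<max(1.,2*np.median(r))]
    return f,len(P),r.max()
psi=2*np.degrees(np.arctan2(o["eef_rot"][1],o["eef_rot"][0]))%360
print("tool yaw",psi if psi<180 else psi-360)
for n,a,z in(("gate front lower (bright->dark)",(150,400,68,82,-1),44),("gate back-top of bright bar",(150,400,54,70,1),44),("se top",(90,460,214,228,-1),201),("se top +",(90,460,214,228,1),201)):
    f,k,r=edge(*a); L,Rr=W(160,np.polyval(f,160),z),W(400,np.polyval(f,400),z); d=L-Rr
    print(n,f.round(4),k,round(r,2),L.round(1),Rr.round(1),"yaw",np.degrees(np.arctan2(-d[0],d[1])).round(2))
q=lambda x,y,z:W(x/1.4286,y/1.4286,z).round(1)
print("gate ends z44",q(207,107,44),q(583,102,44),"foot z6",q(215,113,6),q(577,108,6))
print("rails inner z24 L",q(213,120,24),q(236,290,24),"R",q(579,115,24),q(562,290,24))
print("se ends z(top)",q(113,316,208),q(675,315,208))
for p in((262,216),(347,238),(443,188),(526,234)): print("cap",q(*p,111))
```

```text
tool yaw 8.334374508745611
gate front lower (bright->dark) [-1.48000e-02  7.81312e+01] 62 0.37 [550.8 -90.6] [ 589.1 -328.7] yaw 9.13
gate back-top of bright bar [-1.23000e-02  6.57423e+01] 46 1.15 [561.8 -90.4] [ 599.1 -325.8] yaw 9.0
se top [-3.000000e-04  2.237124e+02] 57 0.28 [ 458.7 -150.2] [ 479.9 -295.1] yaw 8.35
se top + [-2.000000e-04  2.175582e+02] 81 0.66 [ 462.7 -150.1] [ 483.8 -294. ] yaw 8.35
gate ends z44 [549.4 -75.6] [ 591.  -336.5] foot z6 [548.  -66.2] [ 593.  -347.7]
rails inner z24 L [542.1 -71.9] [410.2 -93. ] R [ 585.6 -343.8] [ 450.6 -368. ]
se ends z(top) [ 456.4 -106. ] [ 490.1 -332.9]
cap [ 490.  -136.6]
cap [ 484.2 -188.9]
cap [ 521.9 -241.8]
cap [ 502.5 -297. ]
```

Call:
play_rows --deltas '[{"ax": 0,"ay": 0,"az": -0.3,"tx": -1.2,"ty": 0.2,"tz": 0,"claw": 2},{"ax": 0,"ay": 0,"az": -0.7,"tx": -2.8,"ty": 0.4,"tz": 0,"claw": 2},{"ax": 0,"ay": 0,"az": -0.7,"tx": -2.8,"ty": 0.4,"tz": 0,"claw": 2},{"ax": 0,"ay": 0,"az": -0.7,"tx": -2.8,"ty": 0.4,"tz": 3,"claw": 2},{"ax": 0,"ay": 0,"az": -0.7,"tx": -2.8,"ty": 0.4,"tz": 6,"claw": 2}]'

```text
time: 5.67
tcp_pos: [425.2, -229.3, 342.4]
eef_rot: [3.129, 0.247, 0.005]
ft_force: [0.6, 0.1, -3.7]
opening: 29.0
finger_force: 100.2
```

Call:
play_rows --deltas '[{"ax": 0,"ay": 0,"az": 0,"tx": 0,"ty": 0,"tz": 2,"claw": 2},{"ax": 0,"ay": 0,"az": 0,"tx": 0,"ty": 0,"tz": 4,"claw": 2},{"ax": 0,"ay": 0,"az": 0,"tx": 0,"ty": 0,"tz": 6,"claw": 2},{"ax": 0,"ay": 0,"az": 0,"tx": 0,"ty": 0,"tz": 7,"claw": 2},{"ax": 0,"ay": 0,"az": 0,"tx": 0,"ty": 0,"tz": 7,"claw": 2}]'

```text
time: 6.08
tcp_pos: [424.9, -229.0, 270.2]
eef_rot: [-3.13, -0.248, 0.004]
ft_force: [-0.2, 0.7, -2.5]
opening: 28.7
finger_force: 99.8
```

Run:
```python
from h import *
import pickle
o=robot.get_obs();print({k:np.round(v,3) for k,v in o.items()})
c=robot.read_camera("top"); pickle.dump(c,open("top3.pkl","wb"))
a=cv2.resize(c["image"][150:275,260:405],None,fx=4,fy=4,interpolation=cv2.INTER_CUBIC)
w=robot.read_camera("wrist"); pickle.dump((o,w),open("wrist3.pkl","wb"))
cv2.imwrite("pics/w3.png",cv2.resize(w["image"],(800,600),interpolation=cv2.INTER_CUBIC)); cv2.imwrite("pics/t3.png",a)
```

```text
{'time': np.float64(6.083), 'qpos': array([-0.591,  0.428,  1.935,  0.   ,  0.782,  0.822]), 'qd': array([-0.002, -0.043, -0.034, -0.002,  0.047, -0.   ]), 'joint_efforts': array([-6.5000e-02, -4.7417e+01, -2.2279e+01,  9.0000e-03, -6.3800e-01,
        2.0000e-03]), 'tcp_pos': array([ 424.87 , -229.   ,  270.154]), 'eef_rot': array([-3.13 , -0.248,  0.004]), 'ft_force': array([-0.175,  0.745, -2.531]), 'wrist_torque': array([-0.025,  0.05 ,  0.056]), 'finger_force': np.float64(99.787), 'opening': np.float64(28.678)}
```

View pics/w3.png

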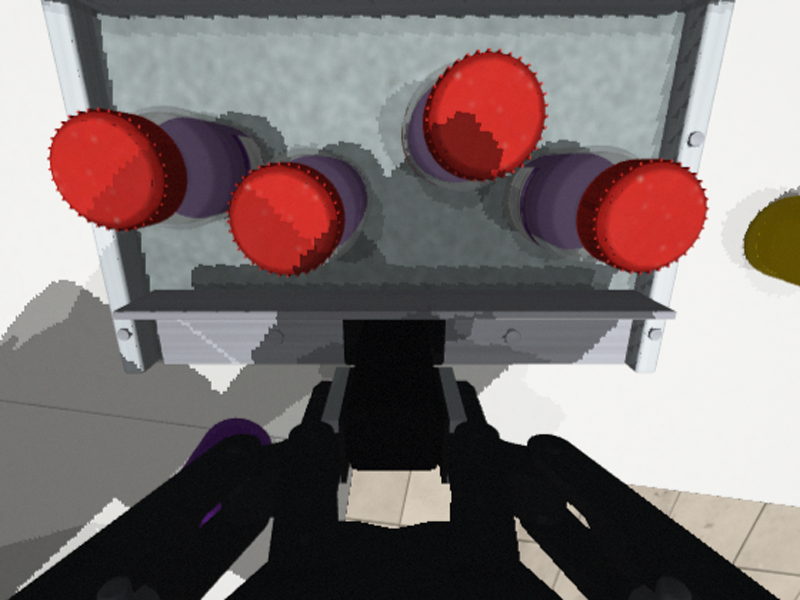

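The wrist view shows the straightedge centred between the rails (inner edges at about 160 and 632, row 340). All the bottles are ahead of it, so I'll lower and advance.

Call:
play_rows --deltas '[{"ax": 0,"ay": 0,"az": 0,"tx": 0,"ty": 0,"tz": 1,"claw": 2},{"ax": 0,"ay": 0,"az": 0,"tx": 0,"ty": 0,"tz": 2,"claw": 2},{"ax": 0,"ay": 0,"az": 0,"tx": 0,"ty": 0,"tz": 2.7,"claw": 2},{"ax": 0,"ay": 0,"az": 0,"tx": 0,"ty": 0,"tz": 2.7,"claw": 2},{"ax": 0,"ay": 0,"az": 0,"tx": 0,"ty": 0,"tz": 2.7,"claw": 2}]'

```text
time: 6.6
tcp_pos: [425.3, -229.5, 244.3]
eef_rot: [-3.131, -0.248, 0.001]
ft_force: [-0.4, 0.8, -3.2]
opening: 28.9
finger_force: 100.0
```

Call:
play_rows --deltas '[{"ax": 0,"ay": 0,"az": 0,"tx": 0.2,"ty": 0,"tz": 0,"claw": 2},{"ax": 0,"ay": 0,"az": 0,"tx": 0.45,"ty": 0,"tz": 0,"claw": 2},{"ax": 0,"ay": 0,"az": 0,"tx": 0.7,"ty": 0,"tz": 0,"claw": 2},{"ax": 0,"ay": 0,"az": 0,"tx": 0.95,"ty": 0,"tz": 0,"claw": 2},{"ax": 0,"ay": 0,"az": 0,"tx": 1.2,"ty": 0,"tz": 0,"claw": 2}]'

```text
time: 7.02
tcp_pos: [437.6, -227.6, 244.9]
eef_rot: [3.132, 0.248, 0.001]
ft_force: [-0.3, 0.1, -3.4]
opening: 28.9
finger_force: 100.0
```

Call:
play_rows --deltas '[{"ax": 0,"ay": 0,"az": 0,"tx": 0.25,"ty": 0,"tz": 0,"claw": 2},{"ax": 0,"ay": 0,"az": 0,"tx": 0.5,"ty": 0,"tz": 0,"claw": 2},{"ax": 0,"ay": 0,"az": 0,"tx": 0.75,"ty": 0,"tz": 0,"claw": 2},{"ax": 0,"ay": 0,"az": 0,"tx": 1,"ty": 0,"tz": 0,"claw": 2},{"ax": 0,"ay": 0,"az": 0,"tx": 1.25,"ty": 0,"tz": 0,"claw": 2}]'

```text
time: 7.43
tcp_pos: [449.6, -225.6, 244.6]
eef_rot: [-3.132, -0.248, 0.001]
ft_force: [-1.9, -0.4, -2.3]
opening: 28.7
finger_force: 100.0
```

Call:
play_rows --deltas '[{"ax": 0,"ay": 0,"az": 0,"tx": 0.25,"ty": 0,"tz": 0,"claw": 2},{"ax": 0,"ay": 0,"az": 0,"tx": 0.5,"ty": 0,"tz": 0,"claw": 2},{"ax": 0,"ay": 0,"az": 0,"tx": 0.75,"ty": 0,"tz": 0,"claw": 2},{"ax": 0,"ay": 0,"az": 0,"tx": 1,"ty": 0,"tz": 0,"claw": 2},{"ax": 0,"ay": 0,"az": 0,"tx": 1.25,"ty": 0,"tz": 0,"claw": 2}]'

```text
time: 7.85
tcp_pos: [462.1, -223.7, 244.6]
eef_rot: [-3.132, -0.248, 0.001]
ft_force: [-2.1, 0.6, -2.1]
opening: 29.0
finger_force: 100.0
```

Call:
play_rows --deltas '[{"ax": 0,"ay": 0,"az": 0,"tx": 0.25,"ty": 0,"tz": 0,"claw": 2},{"ax": 0,"ay": 0,"az": 0,"tx": 0.5,"ty": 0,"tz": 0,"claw": 2},{"ax": 0,"ay": 0,"az": 0,"tx": 0.75,"ty": 0,"tz": 0,"claw": 2},{"ax": 0,"ay": 0,"az": 0,"tx": 1,"ty": 0,"tz": 0,"claw": 2},{"ax": 0,"ay": 0,"az": 0,"tx": 1.25,"ty": 0,"tz": 0,"claw": 2}]'

```text
time: 8.27
tcp_pos: [474.4, -221.7, 244.6]
eef_rot: [-3.132, -0.248, 0.0]
ft_force: [-3.0, -1.4, -2.4]
opening: 28.5
finger_force: 100.0
```

Call:
play_rows --deltas '[{"ax": 0,"ay": 0,"az": 0,"tx": 0.25,"ty": 0,"tz": 0,"claw": 2},{"ax": 0,"ay": 0,"az": 0,"tx": 0.5,"ty": 0,"tz": 0,"claw": 2},{"ax": 0,"ay": 0,"az": 0,"tx": 0.75,"ty": 0,"tz": 0,"claw": 2},{"ax": 0,"ay": 0,"az": 0,"tx": 1,"ty": 0,"tz": 0,"claw": 2},{"ax": 0,"ay": 0,"az": 0,"tx": 1.25,"ty": 0,"tz": 0,"claw": 2}]'

```text
time: 8.68
tcp_pos: [486.8, -219.7, 244.7]
eef_rot: [-3.132, -0.248, 0.0]
ft_force: [-1.6, -0.7, -2.8]
opening: 29.1
finger_force: 100.0
```

Call:
play_rows --deltas '[{"ax": 0,"ay": 0,"az": 0,"tx": 0.2,"ty": 0,"tz": 0,"claw": 2},{"ax": 0,"ay": 0,"az": 0,"tx": 0.4,"ty": 0,"tz": 0,"claw": 2},{"ax": 0,"ay": 0,"az": 0,"tx": 0.6,"ty": 0,"tz": 0,"claw": 2},{"ax": 0,"ay": 0,"az": 0,"tx": 0.8,"ty": 0,"tz": 0,"claw": 2},{"ax": 0,"ay": 0,"az": 0,"tx": 1,"ty": 0,"tz": 0,"claw": 2}]'

```text
time: 9.1
tcp_pos: [496.6, -218.2, 244.7]
eef_rot: [-3.132, -0.248, 0.0]
ft_force: [-3.0, -0.7, -2.7]
opening: 28.5
finger_force: 99.9
```

Run:
```python
from h import *
o=robot.get_obs();print({k:np.round(v,3) for k,v in o.items()})
c=robot.read_camera("wrist")
cv2.imwrite("pics/w4.png",cv2.resize(c["image"],(800,600),interpolation=cv2.INTER_CUBIC))
```

```text
{'time': np.float64(9.1), 'qpos': array([-0.5  ,  0.556,  1.793, -0.   ,  0.793,  0.913]), 'qd': array([ 0.025,  0.026, -0.052, -0.   ,  0.025,  0.027]), 'joint_efforts': array([ 4.9300e-01, -5.7209e+01, -2.3731e+01,  3.4500e-01, -6.4200e-01,
       -2.0000e-02]), 'tcp_pos': array([ 496.622, -218.165,  244.682]), 'eef_rot': array([-3.132, -0.248,  0.   ]), 'ft_force': array([-3.043, -0.719, -2.701]), 'wrist_torque': array([-0.047,  0.499,  0.037]), 'finger_force': np.float64(99.929), 'opening': np.float64(28.543)}
```

View pics/w4.png

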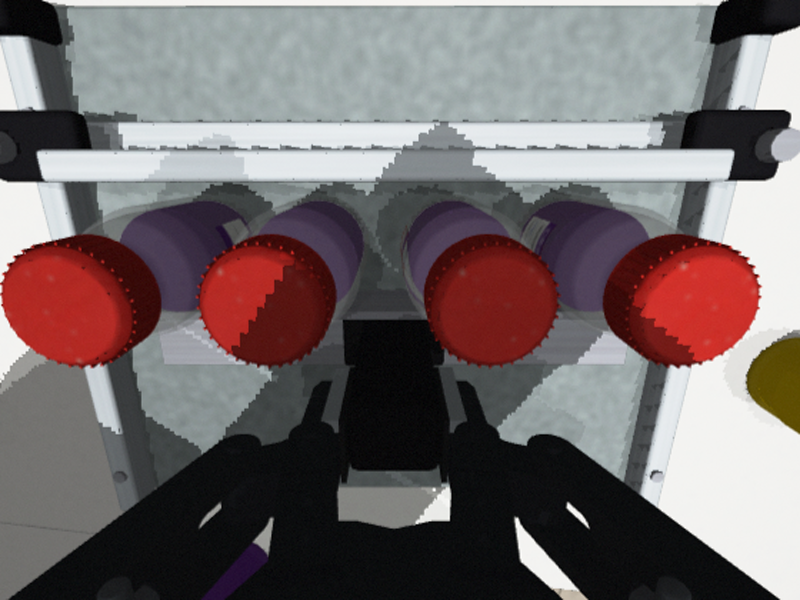

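The wrist view shows the bottles in line and almost at the gate, with the gate edge level at row 181. Continuing slowly.

Call:
play_rows --deltas '[{"ax": 0,"ay": 0,"az": 0,"tx": 0.15,"ty": 0,"tz": 0,"claw": 2},{"ax": 0,"ay": 0,"az": 0,"tx": 0.3,"ty": 0,"tz": 0,"claw": 2},{"ax": 0,"ay": 0,"az": 0,"tx": 0.45,"ty": 0,"tz": 0,"claw": 2},{"ax": 0,"ay": 0,"az": 0,"tx": 0.6,"ty": 0,"tz": 0,"claw": 2},{"ax": 0,"ay": 0,"az": 0,"tx": 0.75,"ty": 0,"tz": 0,"claw": 2}]'

```text
time: 9.57
tcp_pos: [503.8, -217.0, 244.7]
eef_rot: [-3.132, -0.248, 0.001]
ft_force: [-6.6, -1.4, -0.4]
opening: 29.0
finger_force: 100.2
```

Call:
play_rows --deltas '[{"ax": 0,"ay": 0,"az": 0,"tx": 0.1,"ty": 0,"tz": 0,"claw": 2},{"ax": 0,"ay": 0,"az": 0,"tx": 0.2,"ty": 0,"tz": 0,"claw": 2},{"ax": 0,"ay": 0,"az": 0,"tx": 0.3,"ty": 0,"tz": 0,"claw": 2},{"ax": 0,"ay": 0,"az": 0,"tx": 0.4,"ty": 0,"tz": 0,"claw": 2},{"ax": 0,"ay": 0,"az": 0,"tx": 0.5,"ty": 0,"tz": 0,"claw": 2}]'

```text
time: 9.98
tcp_pos: [508.6, -216.2, 244.6]
eef_rot: [-3.131, -0.248, 0.002]
ft_force: [-6.6, -0.2, -0.4]
opening: 28.6
finger_force: 100.2
```

Call:
play_rows --deltas '[{"ax": 0,"ay": 0,"az": 0,"tx": 0.05,"ty": 0,"tz": 0,"claw": 2},{"ax": 0,"ay": 0,"az": 0,"tx": 0.1,"ty": 0,"tz": 0,"claw": 2},{"ax": 0,"ay": 0,"az": 0,"tx": 0.15,"ty": 0,"tz": 0,"claw": 2},{"ax": 0,"ay": 0,"az": 0,"tx": 0.2,"ty": 0,"tz": 0,"claw": 2},{"ax": 0,"ay": 0,"az": 0,"tx": 0.2,"ty": 0,"tz": 0,"claw": 2}]'

```text
time: 10.4
tcp_pos: [510.6, -215.9, 244.6]
eef_rot: [-3.131, -0.248, 0.002]
ft_force: [-5.3, -1.4, -1.8]
opening: 28.4
finger_force: 100.2
```

Call:
play_rows --deltas '[{"ax": 0,"ay": 0,"az": 0,"tx": 0.03,"ty": 0,"tz": 0,"claw": 2},{"ax": 0,"ay": 0,"az": 0,"tx": 0.06,"ty": 0,"tz": 0,"claw": 2},{"ax": 0,"ay": 0,"az": 0,"tx": 0.08,"ty": 0,"tz": 0,"claw": 2},{"ax": 0,"ay": 0,"az": 0,"tx": 0.08,"ty": 0,"tz": 0,"claw": 2}]'

```text
time: 10.73
tcp_pos: [511.3, -215.8, 244.6]
eef_rot: [-3.131, -0.248, 0.002]
ft_force: [-5.6, -0.8, -0.9]
opening: 28.5
finger_force: 100.2
```

Call:
play_rows --deltas '[{"ax": 0,"ay": 0,"az": 0,"tx": 0.03,"ty": 0,"tz": 0,"claw": 2},{"ax": 0,"ay": 0,"az": 0,"tx": 0.06,"ty": 0,"tz": 0,"claw": 2},{"ax": 0,"ay": 0,"az": 0,"tx": 0.08,"ty": 0,"tz": 0,"claw": 2},{"ax": 0,"ay": 0,"az": 0,"tx": 0.08,"ty": 0,"tz": 0,"claw": 2}]'

```text
time: 11.07
tcp_pos: [512.1, -215.7, 244.6]
eef_rot: [-3.131, -0.248, 0.002]
ft_force: [-5.3, -1.5, -0.7]
opening: 29.1
finger_force: 100.2
```

Call:
play_rows --deltas '[{"ax": 0,"ay": 0,"az": 0,"tx": 0.03,"ty": 0,"tz": 0,"claw": 2},{"ax": 0,"ay": 0,"az": 0,"tx": 0.06,"ty": 0,"tz": 0,"claw": 2},{"ax": 0,"ay": 0,"az": 0,"tx": 0.08,"ty": 0,"tz": 0,"claw": 2},{"ax": 0,"ay": 0,"az": 0,"tx": 0.08,"ty": 0,"tz": 0,"claw": 2}]'

```text
time: 11.4
tcp_pos: [512.9, -215.5, 244.6]
eef_rot: [-3.131, -0.248, 0.002]
ft_force: [-5.6, -0.8, -0.9]
opening: 28.9
finger_force: 100.2
```

Call:
play_rows --deltas '[{"ax": 0,"ay": 0,"az": 0,"tx": 0.03,"ty": 0,"tz": 0,"claw": 2},{"ax": 0,"ay": 0,"az": 0,"tx": 0.06,"ty": 0,"tz": 0,"claw": 2},{"ax": 0,"ay": 0,"az": 0,"tx": 0.08,"ty": 0,"tz": 0,"claw": 2},{"ax": 0,"ay": 0,"az": 0,"tx": 0.08,"ty": 0,"tz": 0,"claw": 2}]'

```text
time: 11.73
tcp_pos: [513.7, -215.4, 244.6]
eef_rot: [-3.131, -0.248, 0.002]
ft_force: [-5.9, -0.8, 0.0]
opening: 29.0
finger_force: 100.2
```

Call:
play_rows --deltas '[{"ax": 0,"ay": 0,"az": 0,"tx": 0.03,"ty": 0,"tz": 0,"claw": 2},{"ax": 0,"ay": 0,"az": 0,"tx": 0.06,"ty": 0,"tz": 0,"claw": 2},{"ax": 0,"ay": 0,"az": 0,"tx": 0.08,"ty": 0,"tz": 0,"claw": 2},{"ax": 0,"ay": 0,"az": 0,"tx": 0.08,"ty": 0,"tz": 0,"claw": 2}]'

```text
time: 12.07
tcp_pos: [514.5, -215.3, 244.6]
eef_rot: [-3.131, -0.248, 0.002]
ft_force: [-5.8, -1.0, -0.7]
opening: 28.8
finger_force: 100.2
```

Call:
play_rows --deltas '[{"ax": 0,"ay": 0,"az": 0,"tx": 0.03,"ty": 0,"tz": 0,"claw": 2},{"ax": 0,"ay": 0,"az": 0,"tx": 0.06,"ty": 0,"tz": 0,"claw": 2},{"ax": 0,"ay": 0,"az": 0,"tx": 0.08,"ty": 0,"tz": 0,"claw": 2},{"ax": 0,"ay": 0,"az": 0,"tx": 0.08,"ty": 0,"tz": 0,"claw": 2}]'

```text
time: 12.4
tcp_pos: [515.3, -215.1, 244.6]
eef_rot: [-3.131, -0.248, 0.002]
ft_force: [-6.0, -0.8, -0.5]
opening: 28.6
finger_force: 100.2
```

Call:
play_rows --deltas '[{"ax": 0,"ay": 0,"az": 0,"tx": 0.03,"ty": 0,"tz": 0,"claw": 2},{"ax": 0,"ay": 0,"az": 0,"tx": 0.06,"ty": 0,"tz": 0,"claw": 2},{"ax": 0,"ay": 0,"az": 0,"tx": 0.08,"ty": 0,"tz": 0,"claw": 2},{"ax": 0,"ay": 0,"az": 0,"tx": 0.08,"ty": 0,"tz": 0,"claw": 2}]'

```text
time: 12.73
tcp_pos: [516.1, -215.0, 244.6]
eef_rot: [-3.131, -0.248, 0.002]
ft_force: [-5.1, -1.1, -2.3]
opening: 28.8
finger_force: 100.2
```

Call:
play_rows --deltas '[{"ax": 0,"ay": 0,"az": 0,"tx": 0.03,"ty": 0,"tz": 0,"claw": 2},{"ax": 0,"ay": 0,"az": 0,"tx": 0.06,"ty": 0,"tz": 0,"claw": 2},{"ax": 0,"ay": 0,"az": 0,"tx": 0.08,"ty": 0,"tz": 0,"claw": 2},{"ax": 0,"ay": 0,"az": 0,"tx": 0.08,"ty": 0,"tz": 0,"claw": 2}]'

```text
time: 13.07
tcp_pos: [516.9, -214.9, 244.6]
eef_rot: [-3.131, -0.248, 0.002]
ft_force: [-5.5, -0.9, -1.6]
opening: 28.8
finger_force: 100.2
```

Call:
play_rows --deltas '[{"ax": 0,"ay": 0,"az": 0,"tx": 0.03,"ty": 0,"tz": 0,"claw": 2},{"ax": 0,"ay": 0,"az": 0,"tx": 0.06,"ty": 0,"tz": 0,"claw": 2},{"ax": 0,"ay": 0,"az": 0,"tx": 0.08,"ty": 0,"tz": 0,"claw": 2},{"ax": 0,"ay": 0,"az": 0,"tx": 0.08,"ty": 0,"tz": 0,"claw": 2}]'

```text
time: 13.4
tcp_pos: [517.6, -214.7, 244.6]
eef_rot: [-3.131, -0.248, 0.002]
ft_force: [-6.0, -0.6, -1.1]
opening: 28.7
finger_force: 100.2
```

Call:
play_rows --deltas '[{"ax": 0,"ay": 0,"az": 0,"tx": 0.03,"ty": 0,"tz": 0,"claw": 2},{"ax": 0,"ay": 0,"az": 0,"tx": 0.06,"ty": 0,"tz": 0,"claw": 2},{"ax": 0,"ay": 0,"az": 0,"tx": 0.08,"ty": 0,"tz": 0,"claw": 2},{"ax": 0,"ay": 0,"az": 0,"tx": 0.08,"ty": 0,"tz": 0,"claw": 2}]'

```text
time: 13.73
tcp_pos: [518.4, -214.6, 244.6]
eef_rot: [-3.131, -0.248, 0.002]
ft_force: [-6.4, -1.4, -1.8]
opening: 28.8
finger_force: 100.2
```

Call:
play_rows --deltas '[{"ax": 0,"ay": 0,"az": 0,"tx": 0.03,"ty": 0,"tz": 0,"claw": 2},{"ax": 0,"ay": 0,"az": 0,"tx": 0.06,"ty": 0,"tz": 0,"claw": 2},{"ax": 0,"ay": 0,"az": 0,"tx": 0.08,"ty": 0,"tz": 0,"claw": 2},{"ax": 0,"ay": 0,"az": 0,"tx": 0.08,"ty": 0,"tz": 0,"claw": 2}]'

```text
time: 14.07
tcp_pos: [519.2, -214.5, 244.6]
eef_rot: [-3.131, -0.248, 0.002]
ft_force: [-6.2, -0.8, -1.8]
opening: 28.6
finger_force: 100.2
```

Call:
play_rows --deltas '[{"ax": 0,"ay": 0,"az": 0,"tx": 0.03,"ty": 0,"tz": 0,"claw": 2},{"ax": 0,"ay": 0,"az": 0,"tx": 0.06,"ty": 0,"tz": 0,"claw": 2},{"ax": 0,"ay": 0,"az": 0,"tx": 0.08,"ty": 0,"tz": 0,"claw": 2},{"ax": 0,"ay": 0,"az": 0,"tx": 0.08,"ty": 0,"tz": 0,"claw": 2}]'

```text
time: 14.4
tcp_pos: [520.0, -214.4, 244.6]
eef_rot: [-3.131, -0.248, 0.002]
ft_force: [-6.7, -1.1, -0.6]
opening: 28.6
finger_force: 100.2
```

Call:
play_rows --deltas '[{"ax": 0,"ay": 0,"az": 0,"tx": 0.03,"ty": 0,"tz": 0,"claw": 2},{"ax": 0,"ay": 0,"az": 0,"tx": 0.06,"ty": 0,"tz": 0,"claw": 2},{"ax": 0,"ay": 0,"az": 0,"tx": 0.08,"ty": 0,"tz": 0,"claw": 2},{"ax": 0,"ay": 0,"az": 0,"tx": 0.08,"ty": 0,"tz": 0,"claw": 2}]'

```text
time: 14.73
tcp_pos: [520.8, -214.3, 244.6]
eef_rot: [-3.131, -0.248, 0.002]
ft_force: [-5.5, -0.6, -0.9]
opening: 28.7
finger_force: 100.2
```

Call:
play_rows --deltas '[{"ax": 0,"ay": 0,"az": 0,"tx": 0.03,"ty": 0,"tz": 0,"claw": 2},{"ax": 0,"ay": 0,"az": 0,"tx": 0.06,"ty": 0,"tz": 0,"claw": 2},{"ax": 0,"ay": 0,"az": 0,"tx": 0.08,"ty": 0,"tz": 0,"claw": 2},{"ax": 0,"ay": 0,"az": 0,"tx": 0.08,"ty": 0,"tz": 0,"claw": 2}]'

```text
time: 15.07
tcp_pos: [521.6, -214.1, 244.6]
eef_rot: [-3.131, -0.248, 0.002]
ft_force: [-6.2, -0.9, -1.1]
opening: 28.5
finger_force: 100.2
```

Call:
play_rows --deltas '[{"ax": 0,"ay": 0,"az": 0,"tx": 0.03,"ty": 0,"tz": 0,"claw": 2},{"ax": 0,"ay": 0,"az": 0,"tx": 0.06,"ty": 0,"tz": 0,"claw": 2},{"ax": 0,"ay": 0,"az": 0,"tx": 0.08,"ty": 0,"tz": 0,"claw": 2},{"ax": 0,"ay": 0,"az": 0,"tx": 0.08,"ty": 0,"tz": 0,"claw": 2}]'

```text
time: 15.4
tcp_pos: [522.4, -214.0, 244.6]
eef_rot: [-3.131, -0.248, 0.002]
ft_force: [-5.1, -0.6, -0.8]
opening: 28.6
finger_force: 100.2
```

Call:
play_rows --deltas '[{"ax": 0,"ay": 0,"az": 0,"tx": 0.03,"ty": 0,"tz": 0,"claw": 2},{"ax": 0,"ay": 0,"az": 0,"tx": 0.06,"ty": 0,"tz": 0,"claw": 2},{"ax": 0,"ay": 0,"az": 0,"tx": 0.08,"ty": 0,"tz": 0,"claw": 2},{"ax": 0,"ay": 0,"az": 0,"tx": 0.08,"ty": 0,"tz": 0,"claw": 2}]'

```text
time: 15.73
tcp_pos: [523.2, -213.9, 244.6]
eef_rot: [-3.131, -0.248, 0.002]
ft_force: [-5.4, -0.5, -0.4]
opening: 28.8
finger_force: 100.2
```

Call:
play_rows --deltas '[{"ax": 0,"ay": 0,"az": 0,"tx": 0.03,"ty": 0,"tz": 0,"claw": 2},{"ax": 0,"ay": 0,"az": 0,"tx": 0.06,"ty": 0,"tz": 0,"claw": 2},{"ax": 0,"ay": 0,"az": 0,"tx": 0.08,"ty": 0,"tz": 0,"claw": 2},{"ax": 0,"ay": 0,"az": 0,"tx": 0.08,"ty": 0,"tz": 0,"claw": 2}]'

```text
time: 16.07
tcp_pos: [524.0, -213.7, 244.6]
eef_rot: [-3.131, -0.248, 0.002]
ft_force: [-6.1, -0.1, -1.0]
opening: 28.8
finger_force: 100.2
```

Call:
play_rows --deltas '[{"ax": 0,"ay": 0,"az": 0,"tx": 0.03,"ty": 0,"tz": 0,"claw": 2},{"ax": 0,"ay": 0,"az": 0,"tx": 0.06,"ty": 0,"tz": 0,"claw": 2},{"ax": 0,"ay": 0,"az": 0,"tx": 0.08,"ty": 0,"tz": 0,"claw": 2},{"ax": 0,"ay": 0,"az": 0,"tx": 0.08,"ty": 0,"tz": 0,"claw": 2}]'

```text
time: 16.4
tcp_pos: [524.7, -213.6, 244.6]
eef_rot: [-3.131, -0.248, 0.002]
ft_force: [-5.3, -0.3, -0.6]
opening: 28.7
finger_force: 100.2
```

Call:
play_rows --deltas '[{"ax": 0,"ay": 0,"az": 0,"tx": 0.03,"ty": 0,"tz": 0,"claw": 2},{"ax": 0,"ay": 0,"az": 0,"tx": 0.06,"ty": 0,"tz": 0,"claw": 2},{"ax": 0,"ay": 0,"az": 0,"tx": 0.08,"ty": 0,"tz": 0,"claw": 2},{"ax": 0,"ay": 0,"az": 0,"tx": 0.08,"ty": 0,"tz": 0,"claw": 2}]'

```text
time: 16.73
tcp_pos: [525.5, -213.5, 244.5]
eef_rot: [-3.131, -0.248, 0.002]
ft_force: [-5.4, 0.0, -1.4]
opening: 28.7
finger_force: 100.2
```

Call:
play_rows --deltas '[{"ax": 0,"ay": 0,"az": 0,"tx": 0.03,"ty": 0,"tz": 0,"claw": 2},{"ax": 0,"ay": 0,"az": 0,"tx": 0.06,"ty": 0,"tz": 0,"claw": 2},{"ax": 0,"ay": 0,"az": 0,"tx": 0.08,"ty": 0,"tz": 0,"claw": 2},{"ax": 0,"ay": 0,"az": 0,"tx": 0.08,"ty": 0,"tz": 0,"claw": 2}]'

```text
time: 17.07
tcp_pos: [526.2, -213.4, 244.6]
eef_rot: [-3.131, -0.248, 0.003]
ft_force: [-6.6, -1.3, -0.9]
opening: 29.2
finger_force: 100.2
```

Call:
play_rows --deltas '[{"ax": 0,"ay": 0,"az": 0,"tx": 0.03,"ty": 0,"tz": 0,"claw": 2},{"ax": 0,"ay": 0,"az": 0,"tx": 0.05,"ty": 0,"tz": 0,"claw": 2},{"ax": 0,"ay": 0,"az": 0,"tx": 0.06,"ty": 0,"tz": 0,"claw": 2},{"ax": 0,"ay": 0,"az": 0,"tx": 0.06,"ty": 0,"tz": 0,"claw": 2}]'

```text
time: 17.4
tcp_pos: [526.5, -213.4, 244.5]
eef_rot: [-3.131, -0.248, 0.004]
ft_force: [-9.7, -1.7, 1.0]
opening: 29.0
finger_force: 100.3
```

The stop is felt. Checking the moment for alignment.

Call:
play_rows --deltas '[{"ax": 0,"ay": 0,"az": 0,"tx": 0.02,"ty": 0,"tz": 0,"claw": 2},{"ax": 0,"ay": 0,"az": 0,"tx": 0.02,"ty": 0,"tz": 0,"claw": 2}]'

```text
time: 17.57
tcp_pos: [526.7, -213.4, 244.5]
eef_rot: [-3.131, -0.248, 0.005]
ft_force: [-9.7, -2.8, 1.2]
opening: 28.6
finger_force: 100.3
```

Run:
```python
from h import *
o=robot.get_obs();print({k:np.round(o[k],3) for k in("tcp_pos","ft_force","wrist_torque")})
```

```text
{'tcp_pos': array([ 526.66 , -213.362,  244.469]), 'ft_force': array([-9.668, -2.835,  1.239]), 'wrist_torque': array([-0.437,  1.924, -0.018])}
```

Call:
play_rows --deltas '[{"ax": 0,"ay": 0,"az": 0,"tx": 0.01,"ty": 0,"tz": 0,"claw": 2},{"ax": 0,"ay": 0,"az": 0,"tx": 0.02,"ty": 0,"tz": 0,"claw": 2},{"ax": 0,"ay": 0,"az": 0,"tx": 0.02,"ty": 0,"tz": 0,"claw": 2}]'

```text
time: 17.82
tcp_pos: [526.7, -213.4, 244.4]
eef_rot: [-3.131, -0.248, 0.006]
ft_force: [-11.9, -2.2, 0.7]
opening: 28.7
finger_force: 100.3
```

Call:
play_rows --deltas '[{"ax": 0,"ay": 0,"az": 0,"tx": 0.01,"ty": 0,"tz": 0,"claw": 2},{"ax": 0,"ay": 0,"az": 0,"tx": 0.02,"ty": 0,"tz": 0,"claw": 2},{"ax": 0,"ay": 0,"az": 0,"tx": 0.02,"ty": 0,"tz": 0,"claw": 2}]'

```text
time: 18.07
tcp_pos: [526.9, -213.3, 244.4]
eef_rot: [-3.131, -0.248, 0.006]
ft_force: [-12.3, -3.2, 1.4]
opening: 28.9
finger_force: 100.4
```

Call:
play_rows --deltas '[{"ax": 0,"ay": 0,"az": 0,"tx": 0.01,"ty": 0,"tz": 0,"claw": 2},{"ax": 0,"ay": 0,"az": 0,"tx": 0.015,"ty": 0,"tz": 0,"claw": 2},{"ax": 0,"ay": 0,"az": 0,"tx": 0.015,"ty": 0,"tz": 0,"claw": 2},{"ax": 0,"ay": 0,"az": 0,"tx": 0.015,"ty": 0,"tz": 0,"claw": 2},{"ax": 0,"ay": 0,"az": 0,"tx": 0.015,"ty": 0,"tz": 0,"claw": 2}]'

```text
time: 18.48
tcp_pos: [526.9, -213.3, 244.4]
eef_rot: [-3.131, -0.248, 0.007]
ft_force: [-12.3, -3.1, 2.0]
opening: 28.9
finger_force: 100.4
```

Call:
play_rows --deltas '[{"ax": 0,"ay": 0,"az": 0,"tx": 0,"ty": 0,"tz": 0,"claw": 2},{"ax": 0,"ay": 0,"az": 0,"tx": 0,"ty": 0,"tz": 0,"claw": 2},{"ax": 0,"ay": 0,"az": 0,"tx": 0,"ty": 0,"tz": 0,"claw": 2}]'

```text
time: 18.73
tcp_pos: [526.9, -213.3, 244.4]
eef_rot: [-3.131, -0.248, 0.007]
ft_force: [-12.1, -2.2, 1.6]
opening: 29.0
finger_force: 100.4
```

Run:
```python
from h import *
o=robot.get_obs();print({k:np.round(o[k],3) for k in("tcp_pos","ft_force","wrist_torque")})
c=robot.read_camera("wrist")
cv2.imwrite("pics/w5.png",c["image"])
```

```text
{'tcp_pos': array([ 526.915, -213.337,  244.363]), 'ft_force': array([-12.143,  -2.223,   1.65 ]), 'wrist_torque': array([-0.606,  2.375,  0.025])}
```

View pics/w5.png

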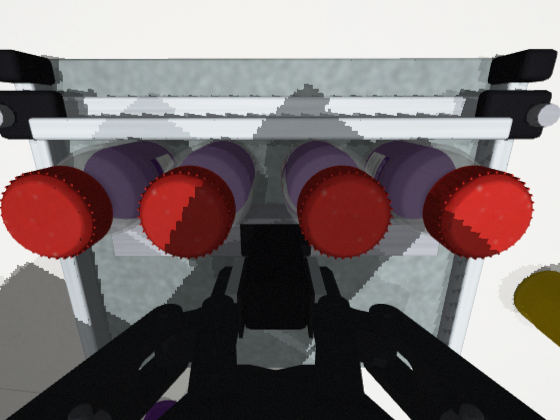

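The wrist view shows the four bottles in line at the gate, whose edge is level at row 137, near the tray's end. I'll bring the press up to about 12 N on the gate (about 14 N at the wrist, since the bottles' friction takes part).

Call:
play_rows --force 120 --deltas '[{"ax": 0,"ay": 0,"az": 0,"tx": 0.01,"ty": 0,"tz": 0,"claw": 2},{"ax": 0,"ay": 0,"az": 0,"tx": 0.02,"ty": 0,"tz": 0,"claw": 2},{"ax": 0,"ay": 0,"az": 0,"tx": 0.02,"ty": 0,"tz": 0,"claw": 2}]'

```text
time: 19.03
tcp_pos: [527.0, -213.3, 244.3]
eef_rot: [-3.131, -0.248, 0.007]
ft_force: [-13.1, -3.1, 1.7]
opening: 28.8
finger_force: 118.7
```

Call:
play_rows --deltas '[{"ax": 0,"ay": 0,"az": 0,"tx": 0.01,"ty": 0,"tz": 0,"claw": 2},{"ax": 0,"ay": 0,"az": 0,"tx": 0.015,"ty": 0,"tz": 0,"claw": 2},{"ax": 0,"ay": 0,"az": 0,"tx": 0.015,"ty": 0,"tz": 0,"claw": 2},{"ax": 0,"ay": 0,"az": 0,"tx": 0.015,"ty": 0,"tz": 0,"claw": 2},{"ax": 0,"ay": 0,"az": 0,"tx": 0.015,"ty": 0,"tz": 0,"claw": 2}]'

```text
time: 19.45
tcp_pos: [527.1, -213.3, 244.3]
eef_rot: [-3.131, -0.248, 0.008]
ft_force: [-14.2, -2.5, 1.8]
opening: 28.4
finger_force: 118.8
```

Call:
play_rows --deltas '[{"ax": 0,"ay": 0,"az": 0,"tx": 0,"ty": 0,"tz": 0,"claw": 2},{"ax": 0,"ay": 0,"az": 0,"tx": 0,"ty": 0,"tz": 0,"claw": 2},{"ax": 0,"ay": 0,"az": 0,"tx": 0,"ty": 0,"tz": 0,"claw": 2},{"ax": 0,"ay": 0,"az": 0,"tx": 0,"ty": 0,"tz": 0,"claw": 2},{"ax": 0,"ay": 0,"az": 0,"tx": 0,"ty": 0,"tz": 0,"claw": 2}]'

```text
time: 19.87
tcp_pos: [527.1, -213.3, 244.2]
eef_rot: [-3.131, -0.248, 0.008]
ft_force: [-13.6, -2.8, 2.1]
opening: 28.7
finger_force: 118.8
```

Call:
play_rows --deltas '[{"ax": 0,"ay": 0,"az": 0,"tx": -0.05,"ty": 0,"tz": 0,"claw": 2},{"ax": 0,"ay": 0,"az": 0,"tx": -0.15,"ty": 0,"tz": 0,"claw": 2},{"ax": 0,"ay": 0,"az": 0,"tx": -0.4,"ty": 0,"tz": 0,"claw": 2},{"ax": 0,"ay": 0,"az": 0,"tx": -0.8,"ty": 0,"tz": 0,"claw": 2},{"ax": 0,"ay": 0,"az": 0,"tx": -1.4,"ty": 0,"tz": 0,"claw": 2}]'

```text
time: 20.28
tcp_pos: [514.6, -215.4, 245.0]
eef_rot: [3.131, 0.248, 0.002]
ft_force: [-0.4, 0.6, -2.7]
opening: 28.7
finger_force: 118.5
```

Call:
play_rows --deltas '[{"ax": 0,"ay": 0,"az": 0,"tx": -0.7,"ty": 0,"tz": 0,"claw": 2},{"ax": 0,"ay": 0,"az": 0,"tx": -1.5,"ty": 0,"tz": 0,"claw": 2},{"ax": 0,"ay": 0,"az": 0,"tx": -2.3,"ty": 0,"tz": 0,"claw": 2},{"ax": 0,"ay": 0,"az": 0,"tx": -3.2,"ty": 0,"tz": 0,"claw": 2},{"ax": 0,"ay": 0,"az": 0,"tx": -3.2,"ty": 0,"tz": 0,"claw": 2}]'

```text
time: 20.7
tcp_pos: [481.2, -220.5, 244.6]
eef_rot: [-3.131, -0.246, 0.002]
ft_force: [0.1, 0.9, -2.6]
opening: 28.6
finger_force: 118.5
```

Call:
play_rows --deltas '[{"ax": 0,"ay": 0,"az": 0,"tx": 0,"ty": 0,"tz": 0.05,"claw": 2},{"ax": 0,"ay": 0,"az": 0,"tx": 0,"ty": 0,"tz": 0.1,"claw": 2},{"ax": 0,"ay": 0,"az": 0,"tx": 0,"ty": 0,"tz": 0.15,"claw": 2},{"ax": 0,"ay": 0,"az": 0,"tx": 0,"ty": 0,"tz": 0.2,"claw": 2},{"ax": 0,"ay": 0,"az": 0,"tx": 0,"ty": 0,"tz": 0.2,"claw": 2}]'

```text
time: 21.12
tcp_pos: [483.0, -220.3, 242.5]
eef_rot: [-3.132, -0.248, 0.0]
ft_force: [-0.6, -0.3, -3.3]
opening: 28.5
finger_force: 118.5
```

Not yet touching the board, so I'll keep lowering in small steps.

Call:
play_rows --deltas '[{"ax": 0,"ay": 0,"az": 0,"tx": 0,"ty": 0,"tz": 0.05,"claw": 2},{"ax": 0,"ay": 0,"az": 0,"tx": 0,"ty": 0,"tz": 0.1,"claw": 2},{"ax": 0,"ay": 0,"az": 0,"tx": 0,"ty": 0,"tz": 0.1,"claw": 2}]'

```text
time: 21.37
tcp_pos: [482.8, -220.3, 241.6]
eef_rot: [-3.132, -0.248, 0.0]
ft_force: [0.6, 1.3, -2.3]
opening: 28.3
finger_force: 118.5
```

Call:
play_rows --deltas '[{"ax": 0,"ay": 0,"az": 0,"tx": 0,"ty": 0,"tz": 0.05,"claw": 2},{"ax": 0,"ay": 0,"az": 0,"tx": 0,"ty": 0,"tz": 0.1,"claw": 2},{"ax": 0,"ay": 0,"az": 0,"tx": 0,"ty": 0,"tz": 0.15,"claw": 2},{"ax": 0,"ay": 0,"az": 0,"tx": 0,"ty": 0,"tz": 0.15,"claw": 2}]'

```text
time: 21.7
tcp_pos: [482.8, -220.4, 240.1]
eef_rot: [-3.132, -0.248, 0.0]
ft_force: [0.9, 0.3, -2.2]
opening: 28.4
finger_force: 118.6
```

Call:
play_rows --deltas '[{"ax": 0,"ay": 0,"az": 0,"tx": 0,"ty": 0,"tz": 0.05,"claw": 2},{"ax": 0,"ay": 0,"az": 0,"tx": 0,"ty": 0,"tz": 0.1,"claw": 2},{"ax": 0,"ay": 0,"az": 0,"tx": 0,"ty": 0,"tz": 0.1,"claw": 2}]'

```text
time: 21.95
tcp_pos: [483.1, -220.5, 240.0]
eef_rot: [3.131, 0.248, 0.001]
ft_force: [-3.0, -0.4, 6.0]
opening: 28.6
finger_force: 119.9
```

Touching down. Easing the grip and letting go.

Call:
play_rows --force 20 --deltas '[{"ax": 0,"ay": 0,"az": 0,"tx": 0,"ty": 0,"tz": 0,"claw": 2},{"ax": 0,"ay": 0,"az": 0,"tx": 0,"ty": 0,"tz": 0,"claw": 3},{"ax": 0,"ay": 0,"az": 0,"tx": 0,"ty": 0,"tz": 0,"claw": 3.3},{"ax": 0,"ay": 0,"az": 0,"tx": 0,"ty": 0,"tz": 0,"claw": 3.8},{"ax": 0,"ay": 0,"az": 0,"tx": 0,"ty": 0,"tz": 0,"claw": 4.6}]'

```text
time: 22.37
tcp_pos: [482.9, -220.4, 239.2]
eef_rot: [3.132, 0.248, 0.0]
ft_force: [-0.2, 1.6, 0.0]
opening: 46.1
finger_force: 0.0
```

Call:
play_rows --deltas '[{"ax": 0,"ay": 0,"az": 0,"tx": 0,"ty": 0,"tz": 0,"claw": 6},{"ax": 0,"ay": 0,"az": 0,"tx": 0,"ty": 0,"tz": 0,"claw": 6},{"ax": 0,"ay": 0,"az": 0,"tx": 0,"ty": 0,"tz": 0,"claw": 6}]'

```text
time: 22.62
tcp_pos: [482.8, -220.4, 239.2]
eef_rot: [-3.132, -0.248, 0.0]
ft_force: [0.1, 0.6, -0.3]
opening: 59.8
finger_force: 0.0
```

Call:
play_rows --deltas '[{"ax": 0,"ay": 0,"az": 0,"tx": 0,"ty": 0,"tz": -1,"claw": 6},{"ax": 0,"ay": 0,"az": 0,"tx": 0,"ty": 0,"tz": -3,"claw": 6},{"ax": 0,"ay": 0,"az": 0,"tx": 0,"ty": 0,"tz": -6,"claw": 6},{"ax": 0,"ay": 0,"az": 0,"tx": 0,"ty": 0,"tz": -10,"claw": 6},{"ax": 0,"ay": 0,"az": 0,"tx": 0,"ty": 0,"tz": -13,"claw": 6}]'

```text
time: 23.03
tcp_pos: [482.7, -220.3, 372.5]
eef_rot: [3.131, 0.248, 0.002]
ft_force: [0.1, -1.2, 1.3]
opening: 59.5
finger_force: 0.0
```

Call:
play_rows --deltas '[{"ax": 0,"ay": 0,"az": 0,"tx": 0,"ty": 0,"tz": -2,"claw": 6},{"ax": 0,"ay": 0,"az": 0,"tx": 0,"ty": 0,"tz": -4,"claw": 6},{"ax": 0,"ay": 0,"az": 0,"tx": 0,"ty": 0,"tz": -4,"claw": 6},{"ax": 0,"ay": 0,"az": 0,"tx": 0,"ty": 0,"tz": -4,"claw": 6}]'

```text
time: 23.37
tcp_pos: [482.7, -220.3, 410.5]
eef_rot: [3.13, 0.248, 0.003]
ft_force: [-0.1, 0.1, -0.1]
opening: 60.3
finger_force: 0.0
```

Run:
```python
from h import *
c=robot.read_camera("wrist")
cv2.imwrite("pics/w6.png",cv2.resize(c["image"],(800,600),interpolation=cv2.INTER_CUBIC))
```

```text
(no output)
```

View pics/w6.png

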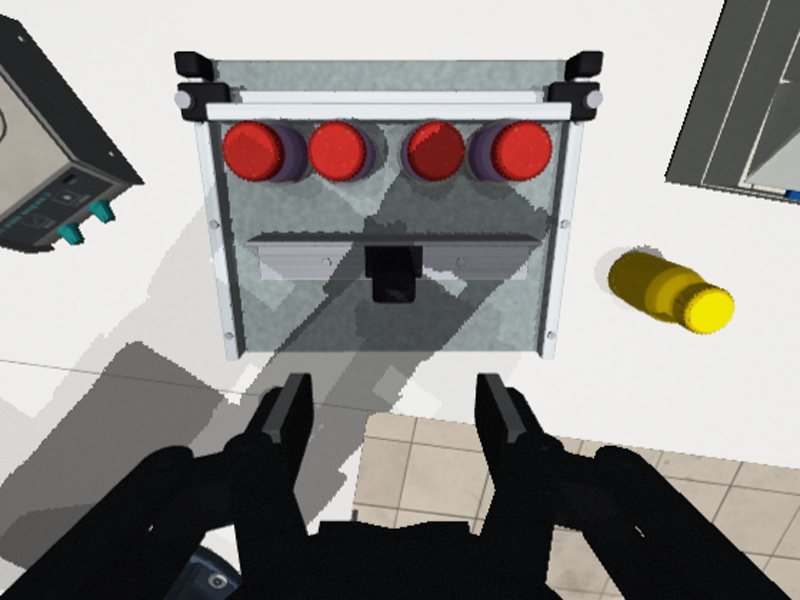

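The final view shows the straightedge standing free at about (394,262). The four caps are in line at row 150 along the gate, and the gripper is clear. Handing in.

```bash
python3 -c "
from rig import robot
print(robot.job_done())"
```

```text
the job is handed in; nothing more can be done
None
```

The job is handed in, but no verdict came back: the four bottles were pressed in line against the gate at its end stop (about 14 N at the wrist, an estimated 11–12 N on the gate, held about 0.8 s), and the straightedge stands released about 45 mm clear of them. I viewed 11 pictures, one over the limit of 10.

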